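# Make up two desk kits in organiser trays

### The arm

A 7-joint arm with a two-finger parallel gripper is mounted at the origin on a cart in front of the work surface, level with it; the furniture and walls round the work are solid. World frame = base frame: x ahead of the robot, y to its left, z up, the work surface at z = 0. Lengths are in m, angles in degrees, forces in N, time in s.
With the tool pointing down it reaches from about 0.425 to 0.925 m from the base axis. Payload 6.8 kg.
Tool frame: the origin (TCP) lies at the very end of the fingers, on their centre line; the grasp point (between the pads) lies 19 mm behind it; z points along the fingers, y is the line along which they close (so a half turn about z gives the same grasp; the last joint's range is limited). The gripper opens to 85 mm and grips with 20 to 120 N. Pads are 22 mm wide; open, the fingers measure 114 mm over their backs; the gripper's body (76 mm by 85 mm) begins 54 mm behind the grasp point. The pads swing forward as they close: fully open they stand 13 mm farther back than shut.
Start: joints at [-71.912, 27.33, 1.283, 89.118, -0.659, 63.558, -4.761], TCP at [0.278, 0.615, 0.231] pointing down, gripper open.
Joint ranges: [-169.35, 169.35], [-19.33, 120.38], [-80.79, 83.38], [13.8, 139.57], [-78.32, 258.32], [9.67, 109.79], [-169.56, 169.56]. Speed limits (degrees/s): [136.94, 136.94, 180, 180, 180, 180, 180].

### API

Orientations are given as a 3x3 rotation matrix whose columns are the frame's x, y, z axes.
In Python, from cell import env, snapshot, models gives the robot as it stands.
- The arm moves only by the tool move_arm, never from a script. Its argument "deltas" is a list of rows, each a list of 2 entries, a list of its own where there are three numbers: the shift along the tool's x, y, z in mm, then the turn, a rotation vector about the tool's x, y, z in rad. A call has 1 to 12 rows; each row shifts and turns the commanded pose from where the row before left it, along the tool's axes as they then stand; what a row does not reach is not made up. A row lasts 1/8 s, in which the tool goes at most 62.5 mm and 10.7 degrees, less where a joint would pass 70% of its speed; a pose out of reach is approached as far as the arm can. A call with a gripper value outside its range is refused whole. "claw" is the closure, from -1 (fully open) to 1 (shut), set as the call begins (left out, the last holds). The fingers move at their own pace and stop on an object; "newtons" is the grip in N (left out, the last holds). Time passes only in rows, so rows that do not move let the fingers close. It gives the time, the measured TCP pose, the force, the opening and the grip force at its end, in the units of the state.
- env.read_state(): the state, without advancing time (a new reading comes with each control period).
- snapshot(name): name is "side" or "top"; returns a dict with "image" (420x560x3 uint8, blue, green, red), "camera_matrix" (3x3 intrinsics, pixels), "eye" and "orientation" of the camera in the world. Camera axes: x right, y down, z forward; pixel columns grow to the right and rows downward; lengths in m; the calibration is good to about 2 mm. A picture is of the moment at which its call begins. There is no depth.
- env.job_done(): hands the job in; it is judged then, once.
Trained networks look in the newest picture that a camera, given by its name, has taken for a name from the list of things; names that differ only in an ending like _2 or _b are one class to them, and where a whole thing is asked for, a point or a joint stands for the part that bears it (a point fixed in the world has none). Each returns a list of dicts, best first, with "confidence" (0 to 1); they miss things now and then, are a little off and sometimes report something else, mostly with a low value. They report only what shows in the picture. A call takes as long as a camera call.
- models.masks_of(camera, query): "pixels" (420x560 bool, what is visible of it) and "rect" ([left, top, width, height] in pixels, round what is visible of it).
The state is a dict: "t": time; "joint_pos": joint angles; "qd": joint speeds; "effort": joint torques, N m; "eef_pos": TCP position; "eef_rot": TCP orientation; "contact_force": force on the tool from outside, world axes, zero at the start; "torque": the same for the moment, N m; "gripper_width": finger opening in m; "grip_force": force on a finger pad.
Only numpy, scipy, OpenCV 4.12 (cv2) and the standard library are available. Lean on these libraries where they do the work, as an engineer would, in place of code of your own. Each camera call takes 0.05 s, during which the arm holds its last target. There are 200 camera calls.

### The job

Make up the two kits from the things on the desk mat, one thing to a pocket, each flat on the pocket's floor and the same way up as it stands now. The three-pocket tray gets the eraser in its wide pocket, and the tape measure and the loupe in its two narrow pockets, either way round; the two-pocket tray gets the USB stick in its wide pocket and the earbud case in its narrow pocket. Leave the binder clip where it lies; it belongs to neither kit.

Things in the scene. Friction and masses are not known exactly. Their poses are not given: they have to be found in the camera images.
- eraser_centre (a point): Eraser in a green card sleeve with a white end, lying flat: 21 x 44 x 12 mm. Point: its centre, 6 mm above its underside; x is the short level axis, y the long level axis, z up.
- usb_stick_centre (a point): Blue USB memory stick with a light metal plug, lying flat: 18 x 50 x 9 mm (plug 12 mm wide, 5 mm thick, the last 12 mm towards -y). Point: its centre, 4.5 mm above its underside; x is the short level axis, y the long level axis, z up.
- loupe_centre (a point): Black round loupe, a short cup standing with its glass facing up: 41 mm diameter, 32 mm high. Point: its centre, 16 mm above its underside; z up.
- tape_measure_centre (a point): Yellow and black pocket tape measure standing upright: body 34 mm along x, 62 mm along y (68 mm with the end hook), 56 mm high (60 mm with the button on top). Point: centre of the body, 28 mm above its underside; x is the short level axis, y the long level axis, z up.
- earbud_case_centre (a point): White rounded earbud case standing upright, lid shut and fixed: 26 x 58 mm, 41 mm high. Point: its centre, 20.5 mm above its underside; x is the short level axis, y the long level axis, z up.
- binder_clip_centre (a point): Small black binder clip with wire handles, standing among the stock: 17 x 30 mm, body 14 mm high, handles to 21 mm. Not part of the job. Point: centre of its body, 7 mm above its underside.
- tray_three: The longer, shallow grey organiser tray with three pockets, 228 mm long. Fixed. Origin: centre of the underside, z = 0; x across its 106 mm depth, y along its length. Floor and walls 3 mm thick, wall tops at 12 mm. Pockets 100 mm along x. Wide pocket: 92 mm along y, centred on y = +65 mm. Narrow pockets: 62 mm along y each, centred on y = -15 mm and y = -80 mm. Label plate on the -x side.
- tray_two: The shorter, shallow grey organiser tray with two pockets, 163 mm long. Fixed. Origin: centre of the underside, z = 0; x across its 106 mm depth, y along its length. Floor and walls 3 mm thick, wall tops at 12 mm. Pockets 100 mm along x. Wide pocket: 92 mm along y, centred on y = +32.5 mm. Narrow pocket: 62 mm along y, centred on y = -47.5 mm. Label plate on the -x side.

How it is judged:
By the outcome, as a careful person would: the job done as asked, in the order asked, and still so for the second after the job is handed in, with the robot touching nothing.
It also fails if it takes over 115 s, if anything falls off the work surface, if the arm or the gripper's body presses on something with over 40 N, if the wrist force passes 120 N, or if a joint passes its speed limit or range.

## Working session

There is one attempt and no reset: what is moved stays moved. The work goes in short steps, Python scripts to look and compute and a tool call to move; the robot and the scene stay as the last step left them, time stands still between calls to the robot, and variables do not carry over. Pictures are saved under pics/ and viewed, at most 14 in all, crops included, and the job is handed in when it is done.

Besides the shell and the picture viewer there is one more tool, called after "Call:" as name([rows], argument=value, ...), one row to a line, values as JSON. move_arm: Moves the arm, as the interface text tells. Its arguments: {"type":"object","properties":{"deltas":{"type":"array"},"claw":{"type":"number"},"newtons":{"type":"number"}},"required":["deltas"]}

```bash
ls; mkdir -p pics
python3 - <<'E'
from cell import env,snapshot,models
import cv2,numpy as np
for n in("top","side"):
    s=snapshot(n);cv2.imwrite(f"pics/{n}0.png",s["image"]);print(n,s["camera_matrix"],s["eye"],s["orientation"])
    for q in["eraser_centre","usb_stick_centre","loupe_centre","tape_measure_centre","earbud_case_centre","binder_clip_centre","tray_three","tray_two"]:
        print(q,[(round(m["confidence"],2),m["rect"]) for m in models.masks_of(n,q)][:3])
st=env.read_state();print(st)
E
```

```text
pics
top [[486.46971799   0.         277.56147302]
 [  0.         486.46971799 210.20290263]
 [  0.           0.           1.        ]] [ 0.33002803 -0.01608739  1.03563618] [[-0.011076   -0.98168652  0.19018121]
 [-0.99948035  0.01662658  0.02761496]
 [-0.0302713  -0.18977652 -0.98136055]]
eraser_centre [(0.75, [310.9, 249.0, 22.9, 18.6]), (0.67, [93.0, 199.3, 110.6, 70.1])]
usb_stick_centre [(0.73, [232.2, 192.4, 21.7, 12.2])]
loupe_centre [(0.82, [268.6, 211.3, 20.9, 19.6]), (0.36, [91.7, 199.0, 115.5, 70.8])]
tape_measure_centre [(0.72, [268.3, 162.7, 33.9, 32.5])]
earbud_case_centre [(0.84, [312.6, 175.6, 27.8, 13.6])]
binder_clip_centre []
tray_three [(0.95, [89.9, 199.9, 115.6, 67.8])]
tray_two [(0.69, [379.5, 183.0, 87.8, 67.6])]
side [[527.56751231   0.         294.39498557]
 [  0.         527.56751231 209.80576575]
 [  0.           0.           1.        ]] [ 0.45217268 -1.12635611  0.54652111] [[ 0.998977   -0.00208615  0.04517311]
 [-0.04245244 -0.38743629  0.92091851]
 [ 0.01558053 -0.92189412 -0.38712851]]
eraser_centre [(0.63, [249.4, 244.5, 18.7, 12.9])]
usb_stick_cen
[... 514 characters left out ...]
4.76115642]), 'qd': array([ 0.10072163, -0.03908183,  0.06994552,  0.00194634,  0.06177161,
       -0.02465935,  0.03755125]), 'effort': array([-4.36743048e-04, -5.96312070e+01,  1.60615660e+00, -2.81549853e+01,
        1.24679282e-02,  1.52489967e-03,  2.84508195e-05]), 'eef_pos': array([0.2775602 , 0.61530127, 0.23132412]), 'eef_rot': array([[-9.11532306e-01,  4.11228471e-01, -1.96169008e-05],
       [ 4.11228470e-01,  9.11532306e-01,  3.91284515e-05],
       [ 3.39721721e-05,  2.75998195e-05, -9.99999999e-01]]), 'contact_force': array([ 0.54794126, -0.05403611, -0.03106945]), 'torque': array([ 0.00630766, -0.01559162,  0.01023011]), 'grip_force': 0.0, 'gripper_width': 0.08557633822964457}
```

Run:
```python
import cv2
a=cv2.imread("pics/top0.png")
cv2.imwrite("pics/top0c.png",cv2.resize(a[130:290,80:480],(800,320),interpolation=cv2.INTER_CUBIC))
cv2.imwrite("pics/top0d.png",cv2.resize(a[150:280,220:350],(600,600),interpolation=cv2.INTER_CUBIC))
b=cv2.imread("pics/side0.png")
cv2.imwrite("pics/side0c.png",cv2.resize(b[160:350,190:430],(756,599),interpolation=cv2.INTER_CUBIC))
```

```text
(no output)
```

View pics/top0.png

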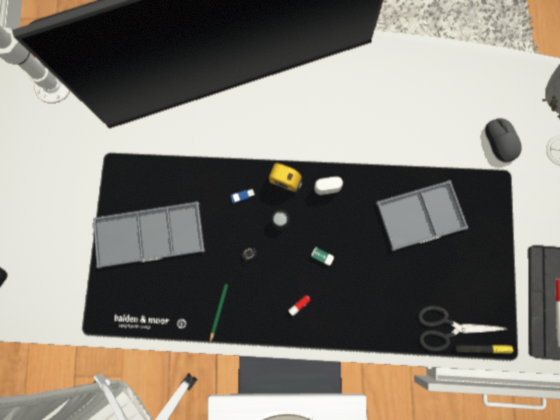

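View pics/top0d.png

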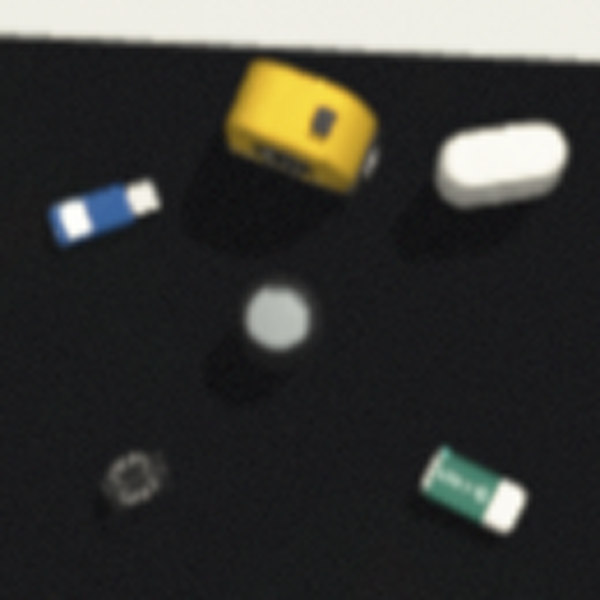

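View pics/side0c.png

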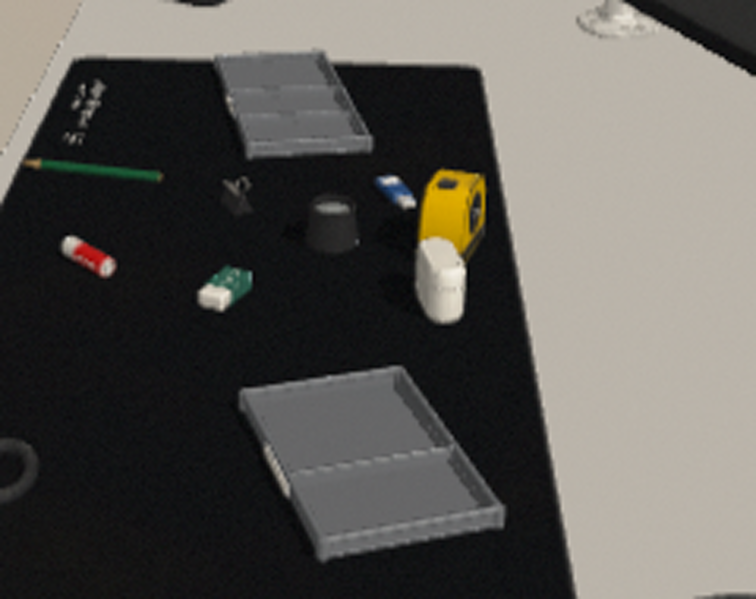

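The top view shows the eraser at (322,256), loupe (280,219), tape (285,177), case (328,185), USB (243,196) and clip (249,254). The three-pocket tray is on the left (+y) and the two-pocket tray on the right, both with the wide pocket to the left and the label towards the robot. Next I'll fit poses from the silhouettes.

```bash
cat > h.py <<'E'
from cell import env,snapshot,models
import cv2,numpy as np
from scipy.optimize import minimize
def boxp(a,b,h,z0=0,y0=0): return np.array([[x,y+y0,z] for x in(-a/2,a/2) for y in(-b/2,b/2) for z in(z0,z0+h)])/1000
def cyl(rx,ry,h):
    t=np.linspace(0,2*np.pi,40); c=lambda v,p=1:np.sign(v)*abs(v)**p
    return np.array([[rx*np.cos(a),ry*np.sin(a),z] for a in t for z in(0,h)])/1000
def stad(a,b,h):
    r=a/2;t=np.linspace(0,2*np.pi,40)
    return np.array([[r*np.cos(u),r*np.sin(u)+np.sign(np.sin(u))*(b/2-r),z] for u in t for z in(0,h)])/1000
M={"eraser_centre":boxp(21,44,12),"usb_stick_centre":np.r_[boxp(18,38,9,0,6),boxp(12,12,5,2,-19)],"loupe_centre":cyl(20.5,20.5,32),
"tape_measure_centre":boxp(34,62,56),"earbud_case_centre":stad(26,58,41),"tray_three":boxp(106,228,12),"tray_two":boxp(106,163,12)}
def proj(s,P):
    c=(P-s["eye"])@np.asarray(s["orientation"]); u=c@np.asarray(s["camera_matrix"]).T; return u[:,:2]/u[:,2:]
def ray(s,uv,z):
    d=np.asarray(s["orientation"])@np.linalg.solve(s["camera_matrix"],[*uv,1]); e=np.asarray(s["eye"]); return (e+d*(z-e[2])/d[2])[:2]
def pose(P,p):
    c,q=np.cos(p[2]),np.sin(p[2]); return P@np.array([[c,-q,0],[q,c,0],[0,0,1]]).T+[p[0],p[1],0]
def fit(P,views,yaws,zmid):
    """views: (snapshot, mask); returns best x,y,yaw,IoU"""
    K=4;best=None;V=[]
    for s,m in views:
        ys,xs=np.nonzero(m);l,t,r,b=xs.min()-15,ys.min()-15,xs.max()+15,ys.max()+15
        l=max(l,0);t=max(t,0);mm=m[t:b,l:r].astype(np.uint8)
        V.append((s,l,t,cv2.resize(mm*255,None,fx=K,fy=K,interpolation=cv2.INTER_LINEAR)>127))
    def iou(p,full=False):
        o=[]
        for s,l,t,m in V:
            q=(proj(s,pose(P,p))-[l-.5+.5,t-.5+.5]+.5)*K
            im=np.zeros(m.shape,np.uint8);cv2.fillConvexPoly(im,cv2.convexHull(np.round(q*16).astype(np.int32)),1,shift=4)
            o.append((im.astype(bool)&m).sum()/((im>0)|m).sum())
        return o if full else -np.mean(o)
    s,m=views[0];ys,xs=np.nonzero(m);c=ray(s,(xs.mean(),ys.mean()),zmid)
    for y in yaws:
        r=minimize(iou,[*c,y],method="Nelder-Mead",options=dict(initial_simplex=[[*c,y],[c[0]+.01,c[1],y],[c[0],c[1]+.01,y],[*c,y+.25]],xatol=1e-4,fatol=1e-4))
        if best is None or r.fun<best.fun:best=r
    return best.x,iou(best.x,True)
E
cat > m.py <<'E'
from h import *
S={n:snapshot(n) for n in("top","side")}
C={"eraser_centre":(261,251),"usb_stick_centre":(315,220),"loupe_centre":(295,230),"tape_measure_centre":(333,228),"earbud_case_centre":(330,249),"tray_three":(282,193),"tray_two":(308,307)}
for q,P in M.items():
    v=[]
    for n in S:
        L=models.masks_of(n,q)
        if n=="side":L=sorted(L,key=lambda d:np.hypot(d["rect"][0]+d["rect"][2]/2-C[q][0],d["rect"][1]+d["rect"][3]/2-C[q][1]))
        if L:v.append((S[n],L[0]["pixels"]))
    ys=[0] if "loupe" in q else ([0,.3] if "tray" in q else np.arange(6)*np.pi/6)
    z=P[:,2].max()/2
    for vv in ([v[:1],v]): 
        x,o=fit(P,vv,ys,z);print(q,np.round(x[:2]*1000,1),"yaw",round(np.degrees(x[2]),1),np.round(o,2))
E
python3 m.py
```

```text
eraser_centre [428.6 -79.4] yaw 154.3 [0.92]
eraser_centre [428.8 -79.2] yaw -24.6 [0.91 0.76]
usb_stick_centre [563.8  89.4] yaw 17.6 [0.87]
usb_stick_centre [564.9  90.5] yaw 16.0 [0.81 0.77]
loupe_centre [506.3   6.5] yaw 20.3 [0.8]
loupe_centre [509.    7.9] yaw 6.5 [0.79 0.85]
tape_measure_centre [594.5  -4.9] yaw 155.1 [0.9]
tape_measure_centre [596.5  -5.4] yaw 157.1 [0.89 0.65]
earbud_case_centre [578.1 -94.3] yaw 187.4 [0.95]
earbud_case_centre [578.1 -94.3] yaw 187.4 [0.95]
tray_three [481.3 292.9] yaw 8.0 [0.98]
tray_three [482.2 293.7] yaw 8.2 [0.97 0.92]
tray_two [ 513.8 -292.6] yaw 15.7 [0.98]
tray_two [ 514.7 -291.9] yaw 15.6 [0.97 0.95]
```

```bash
cat > go.py <<'E'
import sys,numpy as np
from cell import env
# args: waypoints x,y,z,psi (mm,deg; psi = world angle of the tool's y axis). Turn first, then shift.
s=env.read_state();p=np.array(s["eef_pos"])*1000;R=np.array(s["eef_rot"]);psi=np.degrees(np.arctan2(R[1,1],R[0,1]))
print("t",round(s["t"],2),"pos",p.round(1),"psi",round(psi,1),"tilt",R[:2,2].round(3),"j7",s["joint_pos"][6].round(0))
for a in sys.argv[1:]:
    x,y,z,q=map(float,a.split(","));d=(q-psi+180)%360-180;c,sn=np.cos(np.radians(q)),np.sin(np.radians(q))
    w=np.array([x,y,z])-p;t=np.array([-sn*w[0]+c*w[1],c*w[0]+sn*w[1],-w[2]])
    n=int(np.ceil(np.linalg.norm(t)/50));print(a,"turn z rad",round(-np.radians(d),3),"shift",t.round(1),"rows",n,(t/max(n,1)).round(1));p=np.array([x,y,z]);psi=q
E
python3 go.py 450,280,200,-25 429,-79,120,-25 429,-79,2,-25
```

```text
t 1.7 pos [277.6 615.3 231.3] psi 65.7 tilt [-0. -0.] j7 -5.0
450,280,200,-25 turn z rad 1.583 shift [-231.   298.    31.3] rows 8 [-28.9  37.2   3.9]
429,-79,120,-25 turn z rad -0.0 shift [-334.2  132.7   80. ] rows 8 [-41.8  16.6  10. ]
429,-79,2,-25 turn z rad -0.0 shift [  0.   0. 118.] rows 3 [ 0.   0.  39.3]
```

Call:
move_arm([
  [[0, 0, 0], [0, 0, 0.144]],
  [[0, 0, 0], [0, 0, 0.144]],
  [[0, 0, 0], [0, 0, 0.144]],
  [[0, 0, 0], [0, 0, 0.144]],
  [[0, 0, 0], [0, 0, 0.144]],
  [[0, 0, 0], [0, 0, 0.144]],
  [[0, 0, 0], [0, 0, 0.144]],
  [[0, 0, 0], [0, 0, 0.144]],
  [[0, 0, 0], [0, 0, 0.144]],
  [[0, 0, 0], [0, 0, 0.144]],
  [[0, 0, 0], [0, 0, 0.144]],
], claw=-1, newtons=40)

```text
t: 3.08
eef_pos: [0.2775, 0.6153, 0.2313]
eef_rot: [[0.427, 0.904, -0.0], [0.904, -0.427, 0.0], [0.0, -0.0, -1.0]]
contact_force: [0.1, -0.0, 0.4]
gripper_width: 0.0855
grip_force: 0.0
```

Call:
move_arm([
  [[-29, 37, 4], [0, 0, 0]],
  [[-29, 37, 4], [0, 0, 0]],
  [[-29, 37, 4], [0, 0, 0]],
  [[-29, 37, 4], [0, 0, 0]],
  [[-29, 37, 4], [0, 0, 0]],
  [[-29, 37, 4], [0, 0, 0]],
  [[-29, 37, 4], [0, 0, 0]],
  [[-29, 37, 4], [0, 0, 0]],
])

```text
t: 4.08
eef_pos: [0.4482, 0.2786, 0.1995]
eef_rot: [[0.423, 0.906, 0.0], [0.906, -0.423, 0.001], [0.001, 0.0, -1.0]]
contact_force: [-0.1, 0.2, 0.2]
gripper_width: 0.0849
grip_force: 0.0
```

Call:
move_arm([
  [[-42, 17, 10], [0, 0, 0]],
  [[-42, 17, 10], [0, 0, 0]],
  [[-42, 17, 10], [0, 0, 0]],
  [[-42, 17, 10], [0, 0, 0]],
  [[-42, 17, 10], [0, 0, 0]],
  [[-42, 17, 10], [0, 0, 0]],
  [[-42, 17, 10], [0, 0, 0]],
  [[-42, 17, 10], [0, 0, 0]],
  [[0, 0, 0], [0, 0, 0]],
])

```text
t: 5.2
eef_pos: [0.4278, -0.0855, 0.1191]
eef_rot: [[0.429, 0.903, -0.0], [0.903, -0.429, -0.001], [-0.001, 0.0, -1.0]]
contact_force: [-0.9, 1.4, -0.2]
gripper_width: 0.0855
grip_force: 0.0
```

```bash
python3 go.py 429,-79,50,-25 429,-79,2,-25
python3 - <<'E'
from h import *
s=snapshot("top");cv2.imwrite("pics/t1.png",cv2.resize(s["image"][120:320,180:400],(660,600),interpolation=cv2.INTER_CUBIC))
E
```

```text
t 5.2 pos [427.8 -85.5 119.1] psi -25.4 tilt [-0.    -0.001] j7 -7.0
429,-79,50,-25 turn z rad -0.007 shift [ 6.4 -1.6 69.1] rows 2 [ 3.2 -0.8 34.6]
429,-79,2,-25 turn z rad -0.0 shift [ 0.  0. 48.] rows 1 [ 0.  0. 48.]
```

View pics/t1.png

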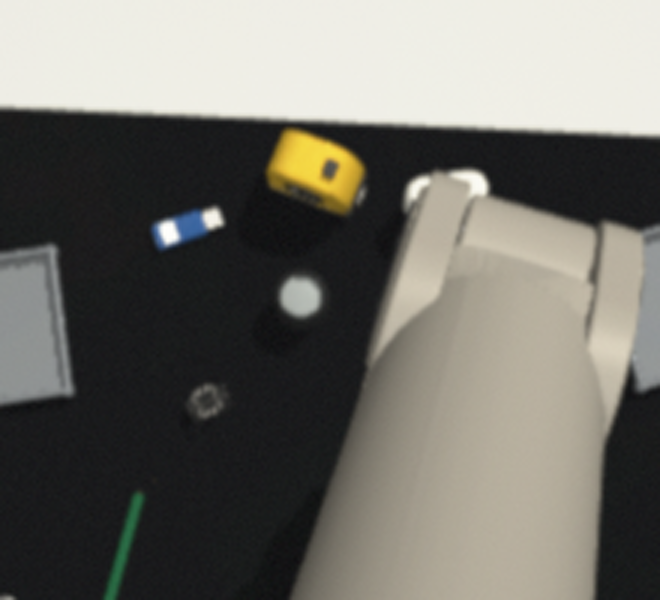

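The arm hides the eraser at about (330,255) in the top view, so I'll go by the fit.

Call:
move_arm([
  [[3, -1, 35], [0, 0, 0]],
  [[3, -1, 34], [0, 0, 0]],
  [[0, 0, 25], [0, 0, 0]],
  [[0, 0, 17], [0, 0, 0]],
  [[0, 0, 6], [0, 0, 0]],
  [[0, 0, 0], [0, 0, 0]],
])

```text
t: 6.0
eef_pos: [0.4297, -0.0751, 0.0024]
eef_rot: [[0.422, 0.907, 0.0], [0.907, -0.422, 0.0], [0.0, -0.0, -1.0]]
contact_force: [-0.3, -0.7, -0.2]
gripper_width: 0.0855
grip_force: 0.0
```

```bash
python3 go.py 429,-79,2,-25
python3 - <<'E'
from h import *
s=snapshot("side");cv2.imwrite("pics/s1.png",cv2.resize(s["image"][190:290,220:350],(780,600),interpolation=cv2.INTER_CUBIC))
E
```

```text
t 6.0 pos [429.7 -75.1   2.4] psi -25.0 tilt [0. 0.] j7 5.0
429,-79,2,-25 turn z rad 0.001 shift [-3.8  1.1  0.4] rows 1 [-3.8  1.1  0.4]
```

View pics/s1.png

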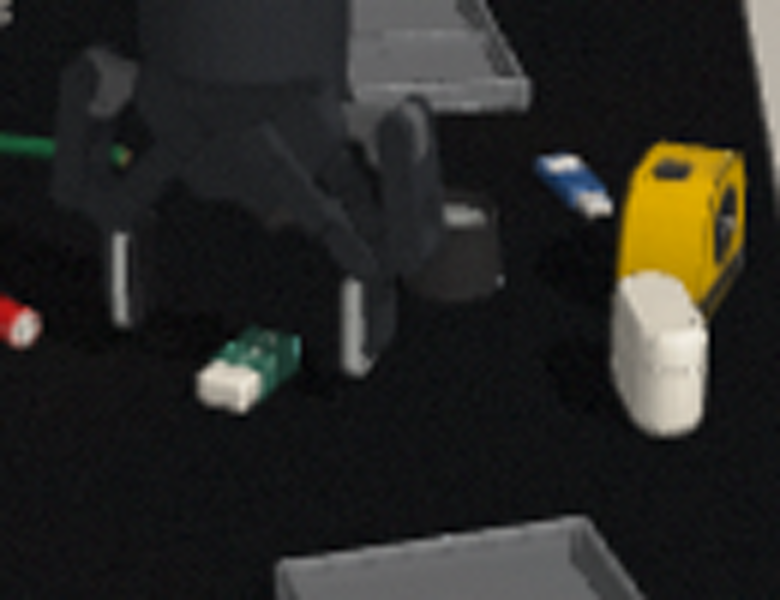

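The eraser (240,370) sits between the pads (120,280) and (355,325). I'll close on it.

Call:
move_arm([
  [[-4, 1, 0], [0, 0, 0]],
  [[0, 0, 0], [0, 0, 0]],
  [[0, 0, 0], [0, 0, 0]],
  [[0, 0, 0], [0, 0, 0]],
  [[0, 0, 0], [0, 0, 0]],
  [[0, 0, 0], [0, 0, 0]],
  [[0, 0, 0], [0, 0, 0]],
], claw=1, newtons=30)

```text
t: 6.92
eef_pos: [0.4286, -0.0799, 0.0026]
eef_rot: [[0.423, 0.906, 0.0], [0.906, -0.423, 0.0], [0.0, 0.0, -1.0]]
contact_force: [-1.3, 0.7, 5.1]
gripper_width: 0.019
grip_force: 30.0
```

```bash
python3 go.py 429,-79,82,8 445,130,120,8 473,358,100,8 473,358,6,8
```

```text
t 6.92 pos [428.6 -79.9   2.6] psi -25.0 tilt [0. 0.] j7 5.0
429,-79,82,8 turn z rad -0.577 shift [  0.8   0.5 -79.4] rows 2 [  0.4   0.2 -39.7]
445,130,120,8 turn z rad -0.0 shift [204.7  44.9 -38. ] rows 5 [40.9  9.  -7.6]
473,358,100,8 turn z rad -0.0 shift [221.9  59.5  20. ] rows 5 [44.4 11.9  4. ]
473,358,6,8 turn z rad -0.0 shift [ 0.  0. 94.] rows 2 [ 0.  0. 47.]
```

Call:
move_arm([
  [[0, 0, -10], [0, 0, 0]],
  [[0, 0, -30], [0, 0, 0]],
  [[0, 0, -20], [0, 0, -0.144]],
  [[0, 0, -20], [0, 0, -0.144]],
  [[20, 5, 0], [0, 0, -0.144]],
  [[20, 5, 0], [0, 0, -0.144]],
  [[41, 9, -9], [0, 0, 0]],
  [[41, 9, -9], [0, 0, 0]],
  [[41, 9, -9], [0, 0, 0]],
  [[41, 9, -9], [0, 0, 0]],
])

```text
t: 8.18
eef_pos: [0.4543, 0.1277, 0.1192]
eef_rot: [[-0.138, 0.99, 0.0], [0.99, 0.138, -0.0], [-0.0, 0.0, -1.0]]
contact_force: [0.2, 0.7, -0.2]
gripper_width: 0.0187
grip_force: 29.4
```

```bash
python3 go.py 473,358,80,8
```

```text
t 8.18 pos [454.3 127.7 119.2] psi 8.0 tilt [ 0. -0.] j7 -5.0
473,358,80,8 turn z rad -0.001 shift [225.5  50.5  39.2] rows 5 [45.1 10.1  7.8]
```

Call:
move_arm([
  [[44, 10, 8], [0, 0, 0]],
  [[44, 10, 8], [0, 0, 0]],
  [[44, 10, 8], [0, 0, 0]],
  [[44, 10, 8], [0, 0, 0]],
  [[44, 10, 8], [0, 0, 0]],
  [[0, 0, 0], [0, 0, 0]],
  [[0, 0, 0], [0, 0, 0]],
])

```text
t: 9.05
eef_pos: [0.4734, 0.3504, 0.0785]
eef_rot: [[-0.138, 0.99, -0.0], [0.99, 0.138, -0.001], [-0.001, -0.0, -1.0]]
contact_force: [0.1, -0.7, 0.2]
gripper_width: 0.0192
grip_force: 29.5
```

```bash
python3 go.py 473,358,6,8
```

```text
t 9.05 pos [473.4 350.4  78.5] psi 8.0 tilt [-0.    -0.001] j7 -22.0
473,358,6,8 turn z rad -0.001 shift [ 7.6  0.6 72.5] rows 2 [ 3.8  0.3 36.2]
```

Call:
move_arm([
  [[4, 0, 25], [0, 0, 0]],
  [[4, 1, 25], [0, 0, 0]],
  [[0, 0, 14], [0, 0, 0]],
  [[0, 0, 5], [0, 0, 0]],
  [[0, 0, 3], [0, 0, 0]],
  [[0, 0, 0], [0, 0, 0]],
  [[0, 0, 0], [0, 0, 0]],
])

```text
t: 9.93
eef_pos: [0.4737, 0.3596, 0.0069]
eef_rot: [[-0.138, 0.99, 0.001], [0.99, 0.138, 0.001], [0.001, 0.001, -1.0]]
contact_force: [0.0, -1.0, -0.3]
gripper_width: 0.0192
grip_force: 29.5
```

Call:
move_arm([
  [[0, 0, 0], [0, 0, 0]],
  [[0, 0, 0], [0, 0, 0]],
  [[0, 0, 0], [0, 0, 0]],
  [[0, 0, -10], [0, 0, 0]],
  [[0, 0, -40], [0, 0, 0]],
  [[0, 0, -50], [0, 0, 0]],
  [[0, 0, -20], [0, 0, 0]],
  [[0, 0, 0], [0, 0, 0]],
], claw=-0.2)

```text
t: 10.92
eef_pos: [0.4745, 0.3602, 0.1287]
eef_rot: [[-0.138, 0.99, 0.003], [0.99, 0.138, 0.003], [0.003, 0.003, -1.0]]
contact_force: [-0.7, -0.4, -0.8]
gripper_width: 0.0514
grip_force: 0.0
```

```bash
python3 go.py 545,150,130,-24 595,-5,120,-24 595,-5,20,-24
python3 - <<'E'
from h import *
s=snapshot("side");cv2.imwrite("pics/s2.png",cv2.resize(s["image"][160:280,230:350],(600,600),interpolation=cv2.INTER_CUBIC))
E
```

```text
t 10.93 pos [474.5 360.2 128.7] psi 8.0 tilt [0.003 0.003] j7 -24.0
545,150,130,-24 turn z rad 0.558 shift [-163.4  150.    -1.3] rows 5 [-32.7  30.   -0.3]
595,-5,120,-24 turn z rad -0.0 shift [-121.3  108.7   10. ] rows 4 [-30.3  27.2   2.5]
595,-5,20,-24 turn z rad -0.0 shift [  0.   0. 100.] rows 2 [ 0.  0. 50.]
```

View pics/s2.png

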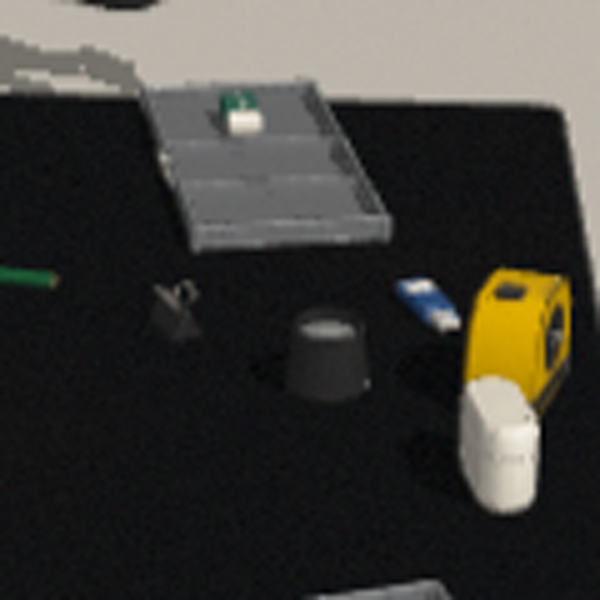

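Eraser lies flat in the wide pocket (240,115). Now the tape measure.

Call:
move_arm([
  [[0, 0, 0], [0, 0, 0.14]],
  [[0, 0, 0], [0, 0, 0.14]],
  [[0, 0, 0], [0, 0, 0.14]],
  [[0, 0, 0], [0, 0, 0.14]],
  [[-32, 29, 0], [0, 0, 0]],
  [[-32, 29, 0], [0, 0, 0]],
  [[-32, 29, 0], [0, 0, 0]],
  [[-32, 29, 0], [0, 0, 0]],
  [[-32, 29, 0], [0, 0, 0]],
  [[-32, 29, 0], [0, 0, 0]],
  [[-32, 29, 0], [0, 0, 0]],
], claw=-0.5)

```text
t: 12.35
eef_pos: [0.5665, 0.0705, 0.1249]
eef_rot: [[0.409, 0.913, -0.002], [0.913, -0.409, -0.001], [-0.002, -0.002, -1.0]]
contact_force: [0.2, 0.3, -0.2]
gripper_width: 0.064
grip_force: 0.0
```

Call:
move_arm([
  [[-32, 29, 5], [0, 0, 0]],
  [[-25, 24, 5], [0, 0, 0]],
  [[0, 0, 0], [0, 0, 0]],
  [[0, 0, 0], [0, 0, 0]],
])

```text
t: 12.85
eef_pos: [0.5913, -0.001, 0.1152]
eef_rot: [[0.408, 0.913, -0.002], [0.913, -0.408, 0.0], [-0.001, -0.002, -1.0]]
contact_force: [-0.1, 0.0, 0.2]
gripper_width: 0.0641
grip_force: 0.0
```

```bash
python3 go.py 595,-5,80,-24 595,-5,20,-24
python3 - <<'E'
from h import *
s=snapshot("side");cv2.imwrite("pics/s3.png",cv2.resize(s["image"][160:280,270:390],(600,600),interpolation=cv2.INTER_CUBIC))
E
```

```text
t 12.85 pos [591.3  -1.  115.2] psi -24.1 tilt [-0.002  0.   ] j7 -12.0
595,-5,80,-24 turn z rad -0.002 shift [-2.2  5.  35.2] rows 1 [-2.2  5.  35.2]
595,-5,20,-24 turn z rad -0.0 shift [ 0.  0. 60.] rows 2 [ 0.  0. 30.]
```

View pics/s3.png

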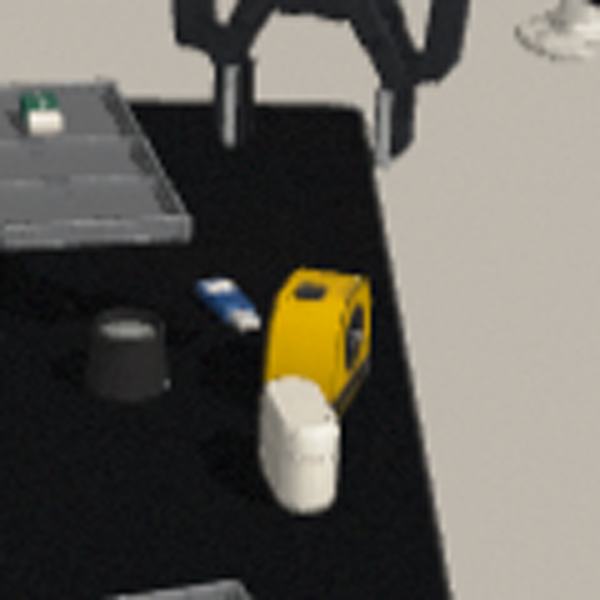

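The fingers stand above the tape measure, about centred (mid 308, tape 318). Descend.

Call:
move_arm([
  [[-2, 5, 20], [0, 0, 0]],
  [[0, 0, 15], [0, 0, 0]],
  [[0, 0, 20], [0, 0, 0]],
  [[0, 0, 25], [0, 0, 0]],
  [[0, 0, 12], [0, 0, 0]],
  [[0, 0, 3], [0, 0, 0]],
  [[0, 0, 0], [0, 0, 0]],
])

```text
t: 13.78
eef_pos: [0.5962, -0.0057, 0.0215]
eef_rot: [[0.409, 0.913, 0.0], [0.913, -0.409, -0.0], [0.0, 0.0, -1.0]]
contact_force: [-1.2, -0.6, 0.2]
gripper_width: 0.0641
grip_force: 0.0
```

Call:
move_arm([
  [[0, 0, 0], [0, 0, 0]],
  [[0, 0, 0], [0, 0, 0]],
  [[0, 0, 0], [0, 0, 0]],
  [[0, 0, 0], [0, 0, 0]],
  [[0, 0, 0], [0, 0, 0]],
], claw=1, newtons=50)

```text
t: 14.4
eef_pos: [0.5967, -0.0056, 0.0222]
eef_rot: [[0.409, 0.913, 0.002], [0.913, -0.409, 0.0], [0.001, 0.001, -1.0]]
contact_force: [-0.8, -0.4, 6.5]
gripper_width: 0.0337
grip_force: 49.9
```

```bash
python3 go.py 595,-5,120,-82 493,214,90,-82 493,214,23,-82
```

```text
t 14.4 pos [596.7  -5.6  22.2] psi -24.1 tilt [0.002 0.   ] j7 -8.0
595,-5,120,-82 turn z rad 1.01 shift [ -1.6  -0.9 -97.8] rows 2 [ -0.8  -0.4 -48.9]
493,214,90,-82 turn z rad -0.0 shift [ -70.5 -231.1   30. ] rows 5 [-14.1 -46.2   6. ]
493,214,23,-82 turn z rad -0.0 shift [ 0.  0. 67.] rows 2 [ 0.   0.  33.5]
```

Call:
move_arm([
  [[0, 0, -10], [0, 0, 0]],
  [[0, 0, -30], [0, 0, 0]],
  [[0, 0, -30], [0, 0, 0]],
  [[0, 0, -10], [0, 0, 0.144]],
  [[0, 0, -10], [0, 0, 0.144]],
  [[0, 0, -8], [0, 0, 0.144]],
  [[0, 0, 0], [0, 0, 0.144]],
  [[0, 0, 0], [0, 0, 0.144]],
  [[0, 0, 0], [0, 0, 0.144]],
  [[0, 0, 0], [0, 0, 0.144]],
  [[0, 0, 0], [0, 0, 0]],
])

```text
t: 15.78
eef_pos: [0.5955, -0.0053, 0.1192]
eef_rot: [[0.99, 0.143, -0.001], [0.143, -0.99, -0.0], [-0.001, 0.0, -1.0]]
contact_force: [0.5, 0.2, -2.0]
gripper_width: 0.0335
grip_force: 50.0
```

Call:
move_arm([
  [[-10, -35, 0], [0, 0, 0]],
  [[-14, -45, 0], [0, 0, 0]],
  [[-14, -45, 0], [0, 0, 0]],
  [[-14, -45, 0], [0, 0, 0]],
  [[-14, -45, 0], [0, 0, 0]],
  [[-4, -16, 20], [0, 0, 0]],
  [[0, 0, 10], [0, 0, 0]],
  [[0, 0, 0], [0, 0, 0]],
  [[0, 0, 0], [0, 0, 0]],
])

```text
t: 16.9
eef_pos: [0.495, 0.2113, 0.0896]
eef_rot: [[0.99, 0.139, 0.001], [0.139, -0.99, -0.001], [0.001, 0.001, -1.0]]
contact_force: [0.5, 0.0, -1.3]
gripper_width: 0.0335
grip_force: 50.2
```

```bash
python3 go.py 493,214,25.5,-82
```

```text
t 16.9 pos [495.  211.3  89.6] psi -82.0 tilt [ 0.001 -0.001] j7 -81.0
493,214,25.5,-82 turn z rad -0.001 shift [-1.6 -3.  64.1] rows 2 [-0.8 -1.5 32.1]
```

Call:
move_arm([
  [[-2, -3, 25], [0, 0, 0]],
  [[0, 0, 20], [0, 0, 0]],
  [[0, 0, 10], [0, 0, 0]],
  [[0, 0, 5], [0, 0, 0]],
  [[0, 0, 3], [0, 0, 0]],
  [[0, 0, 0], [0, 0, 0]],
  [[0, 0, 0], [0, 0, 0]],
])

```text
t: 17.77
eef_pos: [0.4919, 0.2161, 0.0267]
eef_rot: [[0.99, 0.141, 0.001], [0.141, -0.99, 0.0], [0.001, -0.0, -1.0]]
contact_force: [-0.1, 1.2, -1.5]
gripper_width: 0.0334
grip_force: 50.2
```

```bash
python3 go.py 493,214,25,-82
python3 - <<'E'
from h import *
s=snapshot("side");cv2.imwrite("pics/s4.png",cv2.resize(s["image"][140:240,230:350],(720,600),interpolation=cv2.INTER_CUBIC))
E
```

```text
t 17.77 pos [491.9 216.1  26.7] psi -81.9 tilt [0.001 0.   ] j7 -76.0
493,214,25,-82 turn z rad 0.002 shift [0.8 2.2 1.7] rows 1 [0.8 2.2 1.7]
```

View pics/s4.png

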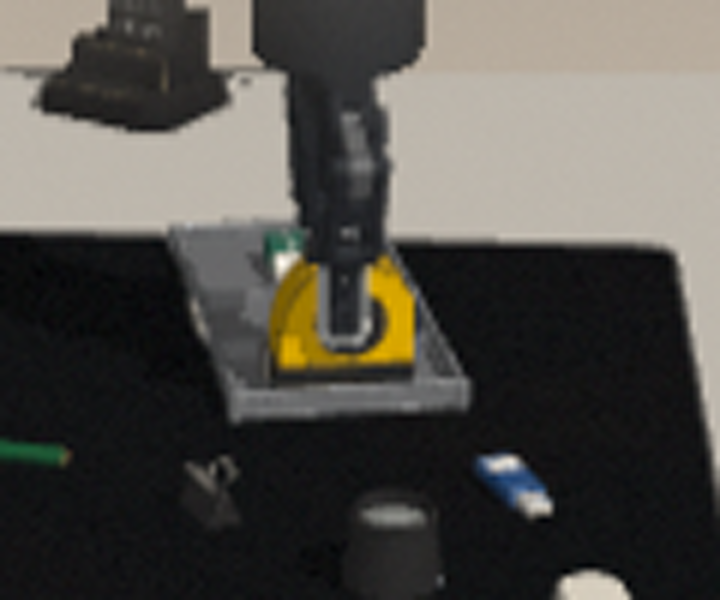

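The tape stands in the end pocket (345,330) behind the near wall. Lower the last 1.5 mm, release with a small opening and lift.

Call:
move_arm([
  [[0, 2, 1], [0, 0, 0]],
  [[0, 0, 1], [0, 0, 0]],
  [[0, 0, 0], [0, 0, 0]],
])

```text
t: 18.2
eef_pos: [0.492, 0.2138, 0.0252]
eef_rot: [[0.99, 0.141, -0.0], [0.141, -0.99, 0.001], [0.0, -0.001, -1.0]]
contact_force: [-3.5, -0.9, 10.3]
gripper_width: 0.0337
grip_force: 51.6
```

Call:
move_arm([
  [[0, 0, 0], [0, 0, 0]],
  [[0, 0, 0], [0, 0, 0]],
  [[0, 0, 0], [0, 0, 0]],
  [[0, 0, -10], [0, 0, 0]],
  [[0, 0, -35], [0, 0, 0]],
  [[0, 0, -40], [0, 0, 0]],
  [[0, 0, -20], [0, 0, 0]],
  [[0, 0, 0], [0, 0, 0]],
  [[0, 0, 0], [0, 0, 0]],
], claw=-0.1)

```text
t: 19.32
eef_pos: [0.4911, 0.2139, 0.1284]
eef_rot: [[0.99, 0.142, -0.001], [0.142, -0.99, -0.001], [-0.001, 0.0, -1.0]]
contact_force: [0.3, -0.4, -0.3]
gripper_width: 0.0467
grip_force: 0.0
```

Call:
move_arm([
  [[0, 0, 0], [0, 0, -0.144]],
  [[0, 0, 0], [0, 0, -0.144]],
  [[0, 0, 0], [0, 0, -0.144]],
  [[0, 0, 0], [0, 0, -0.144]],
  [[0, 0, 0], [0, 0, -0.144]],
  [[0, 0, 0], [0, 0, -0.144]],
  [[0, 0, 0], [0, 0, -0.144]],
  [[0, 0, 0], [0, 0, -0.144]],
  [[0, 0, 0], [0, 0, -0.144]],
  [[0, 0, 0], [0, 0, -0.144]],
  [[0, 0, 0], [0, 0, -0.13]],
  [[0, 0, 0], [0, 0, 0]],
], claw=-0.7)

```text
t: 20.82
eef_pos: [0.4911, 0.2135, 0.1281]
eef_rot: [[-0.139, 0.99, -0.002], [0.99, 0.139, -0.001], [-0.001, -0.002, -1.0]]
contact_force: [0.3, -0.2, -0.0]
gripper_width: 0.0728
grip_force: 0.0
```

```bash
python3 go.py 508,7,80,8 508,7,4,8
```

```text
t 20.82 pos [491.1 213.5 128.1] psi 8.0 tilt [-0.002 -0.001] j7 -9.0
508,7,80,8 turn z rad 0.0 shift [-206.8  -12.    48.1] rows 5 [-41.4  -2.4   9.6]
508,7,4,8 turn z rad -0.0 shift [ 0.  0. 76.] rows 2 [ 0.  0. 38.]
```

Call:
move_arm([
  [[-41, -2, 0], [0, 0, 0]],
  [[-41, -2, 0], [0, 0, 0]],
  [[-41, -3, 8], [0, 0, 0]],
  [[-41, -2, 20], [0, 0, 0]],
  [[-42, -3, 20], [0, 0, 0]],
  [[0, 0, 0], [0, 0, 0]],
  [[0, 0, 0], [0, 0, 0]],
])

```text
t: 21.7
eef_pos: [0.5087, 0.0087, 0.0809]
eef_rot: [[-0.139, 0.99, -0.001], [0.99, 0.139, 0.0], [0.0, -0.001, -1.0]]
contact_force: [1.2, 0.9, -0.1]
gripper_width: 0.0724
grip_force: 0.0
```

```bash
python3 go.py 508,7,5,8
python3 - <<'E'
from h import *
s=snapshot("side");cv2.imwrite("pics/s5.png",cv2.resize(s["image"][150:270,220:364],(720,600),interpolation=cv2.INTER_CUBIC))
E
```

```text
t 21.7 pos [508.7   8.7  80.9] psi 8.0 tilt [-0.001  0.   ] j7 16.0
508,7,5,8 turn z rad -0.0 shift [-1.6 -1.  75.9] rows 2 [-0.8 -0.5 37.9]
```

View pics/s5.png

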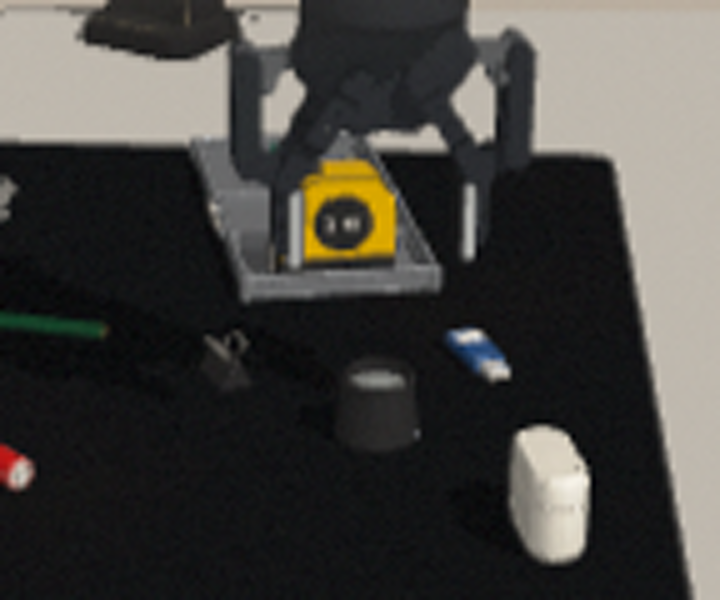

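The tape stands in its pocket and the open fingers (mid 382) are centred on the loupe (377,405). Descend and grip.

Call:
move_arm([
  [[-2, -1, 25], [0, 0, 0]],
  [[0, 0, 25], [0, 0, 0]],
  [[0, 0, 16], [0, 0, 0]],
  [[0, 0, 7], [0, 0, 0]],
  [[0, 0, 3], [0, 0, 0]],
  [[0, 0, 0], [0, 0, 0]],
])

```text
t: 22.5
eef_pos: [0.5086, 0.0062, 0.0057]
eef_rot: [[-0.14, 0.99, 0.001], [0.99, 0.14, 0.0], [0.0, 0.001, -1.0]]
contact_force: [0.0, -0.0, 0.6]
gripper_width: 0.0728
grip_force: 0.0
```

Call:
move_arm([
  [[0, 0, 0], [0, 0, 0]],
  [[0, 0, 0], [0, 0, 0]],
  [[0, 0, 0], [0, 0, 0]],
  [[0, 0, 0], [0, 0, 0]],
  [[0, 0, 0], [0, 0, 0]],
], claw=1, newtons=30)

```text
t: 23.12
eef_pos: [0.5086, 0.0062, 0.006]
eef_rot: [[-0.14, 0.99, 0.001], [0.99, 0.14, 0.0], [0.0, 0.001, -1.0]]
contact_force: [-1.8, 0.7, 5.9]
gripper_width: 0.0375
grip_force: 29.5
```

Call:
move_arm([
  [[0, 0, -10], [0, 0, 0]],
  [[0, 0, -30], [0, 0, 0]],
  [[0, 0, -40], [0, 0, 0]],
  [[0, 0, -40], [0, 0, 0]],
  [[0, 0, 0], [0, 0, 0]],
  [[0, 0, 0], [0, 0, 0]],
])

```text
t: 23.88
eef_pos: [0.5078, 0.0063, 0.1252]
eef_rot: [[-0.141, 0.99, -0.0], [0.99, 0.141, 0.0], [0.0, -0.0, -1.0]]
contact_force: [-0.8, 0.6, -0.7]
gripper_width: 0.0376
grip_force: 30.2
```

```bash
python3 go.py 484,279,120,8 484,279,8.5,8;  python3 - <<'E'
from h import *
s=snapshot("side");cv2.imwrite("pics/s6.png",cv2.resize(s["image"][130:250,230:374],(720,600),interpolation=cv2.INTER_CUBIC))
E
```

```text
t 23.88 pos [507.8   6.3 125.2] psi 8.1 tilt [-0.  0.] j7 14.0
484,279,120,8 turn z rad 0.002 shift [273.3  14.4   5.2] rows 6 [45.6  2.4  0.9]
484,279,8.5,8 turn z rad -0.0 shift [  0.    0.  111.5] rows 3 [ 0.   0.  37.2]
```

View pics/s6.png

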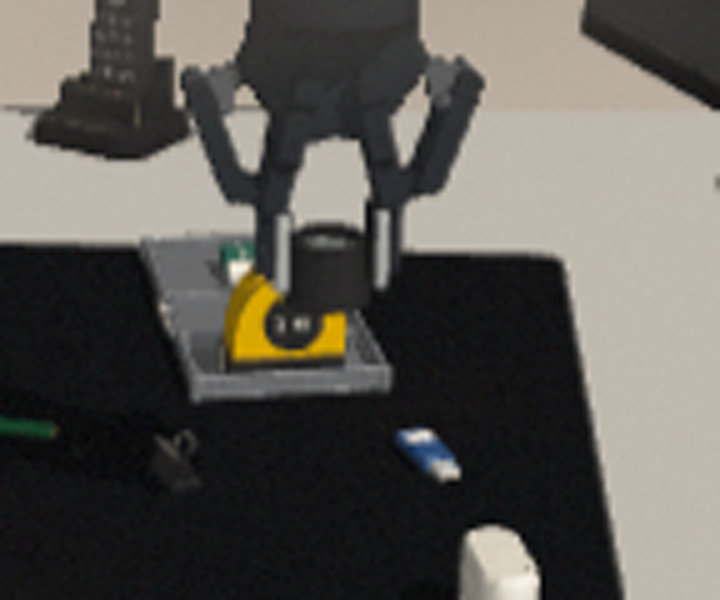

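Loupe is held upright between the pads (330,260). Carry it to the middle pocket.

Call:
move_arm([
  [[35, 2, 0], [0, 0, 0]],
  [[46, 2, 0], [0, 0, 0]],
  [[46, 2, 0], [0, 0, 0]],
  [[46, 3, 0], [0, 0, 0]],
  [[46, 3, 0], [0, 0, 0]],
  [[46, 2, 0], [0, 0, 0]],
  [[10, 0, 5], [0, 0, 0]],
  [[0, 0, 0], [0, 0, 0]],
  [[0, 0, 0], [0, 0, 0]],
])

```text
t: 25.05
eef_pos: [0.4836, 0.2782, 0.1198]
eef_rot: [[-0.138, 0.99, -0.001], [0.99, 0.138, -0.002], [-0.002, -0.001, -1.0]]
contact_force: [-0.5, -0.5, -1.2]
gripper_width: 0.0375
grip_force: 30.2
```

```bash
python3 go.py 484,281,9.5,8
```

```text
t 25.05 pos [483.6 278.2 119.8] psi 7.9 tilt [-0.001 -0.002] j7 -15.0
484,281,9.5,8 turn z rad -0.001 shift [  2.8   0.8 110.3] rows 3 [ 0.9  0.3 36.8]
```

Call:
move_arm([
  [[2, 1, 30], [0, 0, 0]],
  [[0, 0, 35], [0, 0, 0]],
  [[0, 0, 25], [0, 0, 0]],
  [[0, 0, 12], [0, 0, 0]],
  [[0, 0, 5], [0, 0, 0]],
  [[0, 0, 3], [0, 0, 0]],
  [[0, 0, 0], [0, 0, 0]],
  [[0, 0, 0], [0, 0, 0]],
])

```text
t: 26.05
eef_pos: [0.4845, 0.2828, 0.0109]
eef_rot: [[-0.141, 0.99, 0.001], [0.99, 0.141, 0.001], [0.001, 0.001, -1.0]]
contact_force: [-0.2, 0.2, -1.0]
gripper_width: 0.0373
grip_force: 30.2
```

Call:
move_arm([
  [[0, 0, 0], [0, 0, 0]],
  [[0, 0, 0], [0, 0, 0]],
  [[0, 0, 0], [0, 0, 0]],
  [[0, 0, -10], [0, 0, 0]],
  [[0, 0, -35], [0, 0, 0]],
  [[0, 0, -40], [0, 0, 0]],
  [[0, 0, -35], [0, 0, 0]],
  [[0, 0, 0], [0, 0, 0]],
  [[0, 0, 0], [0, 0, 0]],
], claw=-0.25)

```text
t: 27.18
eef_pos: [0.4838, 0.2825, 0.1303]
eef_rot: [[-0.141, 0.99, -0.0], [0.99, 0.141, 0.0], [0.0, -0.0, -1.0]]
contact_force: [0.1, -0.2, -0.6]
gripper_width: 0.0531
grip_force: 0.0
```

```bash
python3 go.py 562,95,60,17 562,95,2,17;  python3 - <<'E'
from h import *
s=snapshot("side");cv2.imwrite("pics/s7.png",cv2.resize(s["image"][140:240,230:350],(720,600),interpolation=cv2.INTER_CUBIC))
E
```

```text
t 27.18 pos [483.8 282.5 130.3] psi 8.1 tilt [-0.  0.] j7 -15.0
562,95,60,17 turn z rad -0.156 shift [-202.1   20.    70.3] rows 5 [-40.4   4.   14.1]
562,95,2,17 turn z rad -0.0 shift [ 0.  0. 58.] rows 2 [ 0.  0. 29.]
```

View pics/s7.png

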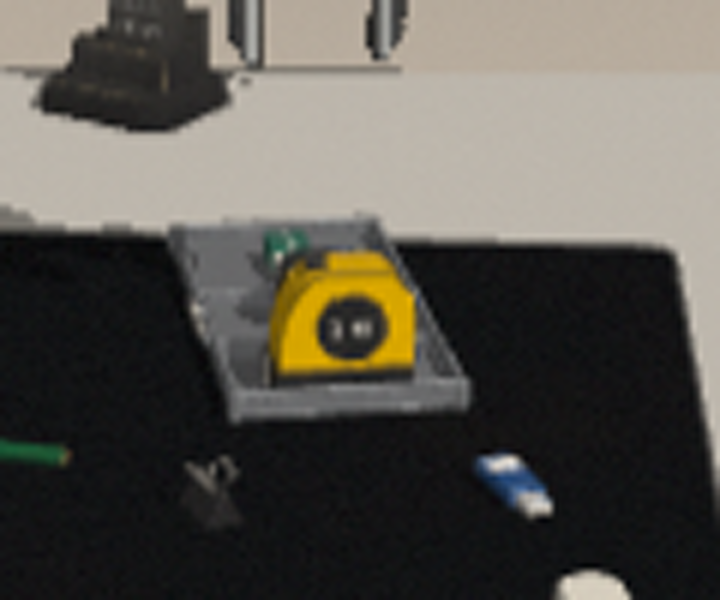

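The tape stands level in its pocket and hides the loupe; I'll check that one from above. Next the USB stick at (515,485).

Call:
move_arm([
  [[0, 0, 0], [0, 0, -0.078]],
  [[0, 0, 0], [0, 0, -0.078]],
  [[-40, 4, 0], [0, 0, 0]],
  [[-40, 4, 0], [0, 0, 0]],
  [[-40, 4, 0], [0, 0, 0]],
  [[-42, 4, 30], [0, 0, 0]],
  [[-42, 4, 35], [0, 0, 0]],
  [[0, 0, 5], [0, 0, 0]],
  [[0, 0, 0], [0, 0, 0]],
  [[0, 0, 0], [0, 0, 0]],
])

```text
t: 28.48
eef_pos: [0.5629, 0.0948, 0.0606]
eef_rot: [[-0.295, 0.956, 0.0], [0.956, 0.295, 0.001], [0.001, 0.0, -1.0]]
contact_force: [0.2, 0.2, -0.1]
gripper_width: 0.0533
grip_force: 0.0
```

```bash
python3 go.py 563,93,2,17;  python3 - <<'E'
from h import *
s=snapshot("side");a=s["image"][170:250,270:366]
t=snapshot("top")["image"][185:285,80:230]
cv2.imwrite("pics/s8.png",np.hstack([cv2.resize(a,(360,300),interpolation=cv2.INTER_CUBIC),cv2.resize(t,(440,300),interpolation=cv2.INTER_CUBIC)]))
E
```

```text
t 28.48 pos [562.9  94.8  60.6] psi 17.1 tilt [0.    0.001] j7 17.0
563,93,2,17 turn z rad 0.002 shift [-1.8 -0.5 58.6] rows 2 [-0.9 -0.2 29.3]
```

View pics/s8.png

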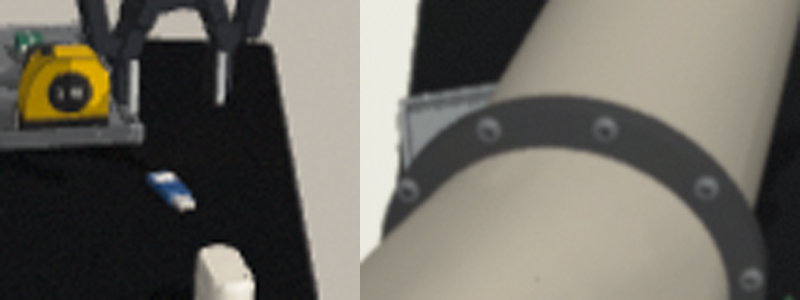

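The arm blocks the top view of the tray. The fingers (mid 178) line up with the USB stick (170,188), so descend and grip.

Call:
move_arm([
  [[-2, 0, 25], [0, 0, 0]],
  [[0, 0, 18], [0, 0, 0]],
  [[0, 0, 10], [0, 0, 0]],
  [[0, 0, 5], [0, 0, 0]],
  [[0, 0, 0], [0, 0, 0]],
  [[0, 0, 0], [0, 0, 0]],
])

```text
t: 29.32
eef_pos: [0.564, 0.0914, 0.0028]
eef_rot: [[-0.293, 0.956, 0.001], [0.956, 0.293, 0.0], [-0.0, 0.001, -1.0]]
contact_force: [0.8, -0.1, -0.6]
gripper_width: 0.0532
grip_force: 0.0
```

Call:
move_arm([
  [[0, 0, 0], [0, 0, 0]],
  [[0, 0, 0], [0, 0, 0]],
  [[0, 0, 0], [0, 0, 0]],
  [[0, 0, 0], [0, 0, 0]],
  [[0, 0, 0], [0, 0, 0]],
], claw=1, newtons=30)

```text
t: 29.95
eef_pos: [0.5638, 0.0914, 0.0027]
eef_rot: [[-0.293, 0.956, 0.0], [0.956, 0.293, 0.0], [0.0, 0.001, -1.0]]
contact_force: [-0.9, -0.2, 5.1]
gripper_width: 0.0169
grip_force: 30.5
```

Call:
move_arm([
  [[0, 0, -10], [0, 0, 0]],
  [[0, 0, -30], [0, 0, 0]],
  [[0, 0, -40], [0, 0, 0]],
  [[0, 0, -45], [0, 0, 0]],
  [[0, 0, 0], [0, 0, 0]],
  [[0, 0, 0], [0, 0, 0]],
])

```text
t: 30.7
eef_pos: [0.5631, 0.0915, 0.1271]
eef_rot: [[-0.293, 0.956, -0.0], [0.956, 0.293, 0.0], [0.0, -0.0, -1.0]]
contact_force: [-0.2, -0.1, -0.7]
gripper_width: 0.017
grip_force: 29.9
```

```bash
python3 go.py 506,-261,100,16 506,-261,6,16
```

```text
t 30.7 pos [563.1  91.5 127.1] psi 17.0 tilt [-0.  0.] j7 15.0
506,-261,100,16 turn z rad 0.018 shift [-323.1 -152.1   27.1] rows 8 [-40.4 -19.    3.4]
506,-261,6,16 turn z rad -0.0 shift [ 0.  0. 94.] rows 2 [ 0.  0. 47.]
```

Call:
move_arm([
  [[-30, -14, 0], [0, 0, 0.018]],
  [[-40, -19, 0], [0, 0, 0]],
  [[-40, -19, 0], [0, 0, 0]],
  [[-40, -19, 0], [0, 0, 0]],
  [[-40, -19, 0], [0, 0, 0]],
  [[-40, -19, 0], [0, 0, 0]],
  [[-40, -19, 7], [0, 0, 0]],
  [[-40, -19, 20], [0, 0, 0]],
  [[-13, -5, 20], [0, 0, 0]],
  [[0, 0, 10], [0, 0, 0]],
  [[0, 0, 0], [0, 0, 0]],
  [[0, 0, 0], [0, 0, 0]],
])

```text
t: 32.2
eef_pos: [0.5076, -0.2599, 0.0705]
eef_rot: [[-0.277, 0.961, 0.0], [0.961, 0.277, 0.0], [0.0, 0.0, -1.0]]
contact_force: [-0.1, 0.2, -0.1]
gripper_width: 0.017
grip_force: 29.9
```

```bash
python3 go.py 506,-261,6,16
```

```text
t 32.2 pos [ 507.6 -259.9   70.5] psi 16.1 tilt [0. 0.] j7 55.0
506,-261,6,16 turn z rad 0.002 shift [-0.6 -1.9 64.5] rows 2 [-0.3 -0.9 32.3]
```

Call:
move_arm([
  [[0, -2, 25], [0, 0, 0]],
  [[0, 0, 22], [0, 0, 0]],
  [[0, 0, 10], [0, 0, 0]],
  [[0, 0, 4], [0, 0, 0]],
  [[0, 0, 3], [0, 0, 0]],
  [[0, 0, 0], [0, 0, 0]],
  [[0, 0, 0], [0, 0, 0]],
])

```text
t: 33.08
eef_pos: [0.5054, -0.2618, 0.0067]
eef_rot: [[-0.275, 0.961, 0.001], [0.961, 0.275, -0.0], [-0.0, 0.001, -1.0]]
contact_force: [0.4, 0.6, 0.9]
gripper_width: 0.0166
grip_force: 29.9
```

Call:
move_arm([
  [[0, 0, 0], [0, 0, 0]],
  [[0, 0, 0], [0, 0, 0]],
  [[0, 0, 0], [0, 0, 0]],
  [[0, 0, -10], [0, 0, 0]],
  [[0, 0, -35], [0, 0, 0]],
  [[0, 0, -40], [0, 0, 0]],
  [[0, 0, -30], [0, 0, 0]],
  [[0, 0, 0], [0, 0, 0]],
  [[0, 0, 0], [0, 0, 0]],
], claw=-0.3)

```text
t: 34.2
eef_pos: [0.5048, -0.2613, 0.1211]
eef_rot: [[-0.275, 0.961, -0.0], [0.961, 0.275, 0.0], [0.0, -0.0, -1.0]]
contact_force: [0.5, 0.0, 0.6]
gripper_width: 0.0555
grip_force: 0.0
```

```bash
python3 go.py 578,-94,80,7.4 578,-94,15,7.4;  python3 - <<'E'
from h import *
s=snapshot("side");a=s["image"][225:345,255:375]
t=snapshot("top")["image"][185:285,80:230]
cv2.imwrite("pics/s9.png",np.hstack([cv2.resize(a,(300,300),interpolation=cv2.INTER_CUBIC),cv2.resize(t,(450,300),interpolation=cv2.INTER_CUBIC)]))
for q in["loupe_centre","tape_measure_centre","earbud_case_centre"]:
    L=models.masks_of("top",q)
    if L:
        x,o=fit(M[q],[(dict(snapshot("top")),L[0]["pixels"])],[0,.7,1.5,2.3],.02);print(q,x.round(3),np.degrees(x[2]).round(1),o)
E
```

```text
t 34.2 pos [ 504.8 -261.3  121.1] psi 16.0 tilt [-0.  0.] j7 53.0
578,-94,80,7.4 turn z rad 0.15 shift [156.5  94.2  41.1] rows 4 [39.1 23.5 10.3]
578,-94,15,7.4 turn z rad -0.0 shift [ 0.  0. 65.] rows 2 [ 0.   0.  32.5]
loupe_centre [0.483 0.282 0.293] 16.8 [np.float64(0.7570382424735558)]
tape_measure_centre [0.49  0.213 1.696] 97.1 [np.float64(0.9173525377229081)]
earbud_case_centre [ 0.578 -0.095  3.268] 187.3 [np.float64(0.924433249370277)]
```

View pics/s9.png

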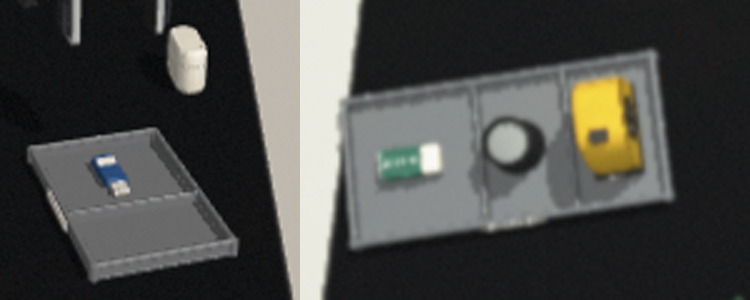

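All four placed things sit flat in their pockets: eraser, loupe and tape in the long tray, USB in the short tray's wide pocket (110,172). Now the earbud case.

Call:
move_arm([
  [[0, 0, 0], [0, 0, 0.075]],
  [[0, 0, 0], [0, 0, 0.075]],
  [[39, 23, 0], [0, 0, 0]],
  [[39, 23, 0], [0, 0, 0]],
  [[39, 24, 15], [0, 0, 0]],
  [[39, 24, 20], [0, 0, 0]],
  [[0, 0, 6], [0, 0, 0]],
  [[0, 0, 0], [0, 0, 0]],
  [[0, 0, 0], [0, 0, 0]],
])

```text
t: 35.72
eef_pos: [0.5779, -0.0967, 0.0808]
eef_rot: [[-0.126, 0.992, 0.0], [0.992, 0.126, -0.001], [-0.001, 0.0, -1.0]]
contact_force: [-0.2, -0.1, 0.6]
gripper_width: 0.0557
grip_force: 0.0
```

```bash
python3 go.py 578,-94.5,15,7.4
```

```text
t 35.73 pos [577.9 -96.7  80.8] psi 7.2 tilt [ 0.    -0.001] j7 29.0
578,-94.5,15,7.4 turn z rad -0.003 shift [ 2.2  0.4 65.8] rows 2 [ 1.1  0.2 32.9]
```

Call:
move_arm([
  [[2, 0, 20], [0, 0, 0]],
  [[0, 0, 22], [0, 0, 0]],
  [[0, 0, 15], [0, 0, 0]],
  [[0, 0, 6], [0, 0, 0]],
  [[0, 0, 3], [0, 0, 0]],
  [[0, 0, 0], [0, 0, 0]],
])

```text
t: 36.48
eef_pos: [0.5783, -0.093, 0.0146]
eef_rot: [[-0.129, 0.992, 0.001], [0.992, 0.129, -0.0], [-0.0, 0.001, -1.0]]
contact_force: [-0.3, 0.5, 0.2]
gripper_width: 0.0557
grip_force: 0.0
```

Call:
move_arm([
  [[0, 0, 0], [0, 0, 0]],
  [[0, 0, 0], [0, 0, 0]],
  [[0, 0, 0], [0, 0, 0]],
  [[0, 0, 0], [0, 0, 0]],
  [[0, 0, 0], [0, 0, 0]],
], claw=1, newtons=35)

```text
t: 37.1
eef_pos: [0.5784, -0.0928, 0.0148]
eef_rot: [[-0.129, 0.992, 0.001], [0.992, 0.129, 0.0], [0.0, 0.001, -1.0]]
contact_force: [-0.0, 1.1, 6.0]
gripper_width: 0.0248
grip_force: 35.7
```

Call:
move_arm([
  [[0, 0, -10], [0, 0, 0]],
  [[0, 0, -30], [0, 0, 0]],
  [[0, 0, -35], [0, 0, 0]],
  [[0, 0, -30], [0, 0, 0.143]],
  [[0, 0, 0], [0, 0, 0.143]],
  [[0, 0, 0], [0, 0, 0.143]],
  [[0, 0, 0], [0, 0, 0.143]],
  [[0, 0, 0], [0, 0, 0.143]],
  [[0, 0, 0], [0, 0, 0.143]],
  [[0, 0, 0], [0, 0, 0.143]],
  [[0, 0, 0], [0, 0, 0.143]],
  [[0, 0, 0], [0, 0, 0.143]],
])

```text
t: 38.6
eef_pos: [0.5778, -0.0926, 0.1196]
eef_rot: [[0.918, 0.397, -0.0], [0.397, -0.918, 0.0], [0.0, -0.0, -1.0]]
contact_force: [-0.7, -0.3, -0.5]
gripper_width: 0.0249
grip_force: 35.0
```

Call:
move_arm([
  [[0, 0, 0], [0, 0, 0.143]],
  [[0, 0, 0], [0, 0, 0]],
  [[0, 0, 0], [0, 0, 0]],
])

```text
t: 38.98
eef_pos: [0.5779, -0.0927, 0.1194]
eef_rot: [[0.963, 0.269, -0.0], [0.269, -0.963, 0.0], [0.0, -0.0, -1.0]]
contact_force: [0.2, 1.1, -0.5]
gripper_width: 0.025
grip_force: 35.0
```

```bash
python3 go.py 527,-338,90,-74.4 527,-338,19,-74.4
```

```text
t 38.98 pos [577.9 -92.7 119.4] psi -74.4 tilt [-0.  0.] j7 -39.0
527,-338,90,-74.4 turn z rad 0.0 shift [-115.   222.6   29.4] rows 6 [-19.2  37.1   4.9]
527,-338,19,-74.4 turn z rad -0.0 shift [ 0.  0. 71.] rows 2 [ 0.   0.  35.5]
```

Call:
move_arm([
  [[-15, 29, 0], [0, 0, 0]],
  [[-19, 37, 0], [0, 0, 0]],
  [[-19, 37, 0], [0, 0, 0]],
  [[-19, 37, 0], [0, 0, 0]],
  [[-19, 37, 0], [0, 0, 0]],
  [[-19, 37, 10], [0, 0, 0]],
  [[-5, 9, 20], [0, 0, 0]],
  [[0, 0, 10], [0, 0, 0]],
  [[0, 0, 0], [0, 0, 0]],
  [[0, 0, 0], [0, 0, 0]],
])

```text
t: 40.22
eef_pos: [0.5275, -0.3371, 0.0795]
eef_rot: [[0.963, 0.269, 0.0], [0.269, -0.963, 0.0], [0.001, -0.0, -1.0]]
contact_force: [0.3, -0.5, -0.1]
gripper_width: 0.0249
grip_force: 34.9
```

```bash
python3 go.py 527,-338,18.5,-74.4
```

```text
t 40.23 pos [ 527.5 -337.1   79.5] psi -74.4 tilt [0. 0.] j7 -15.0
527,-338,18.5,-74.4 turn z rad -0.0 shift [-0.7  0.7 61. ] rows 2 [-0.3  0.4 30.5]
```

Call:
move_arm([
  [[-1, 1, 20], [0, 0, 0]],
  [[0, 0, 20], [0, 0, 0]],
  [[0, 0, 12], [0, 0, 0]],
  [[0, 0, 6], [0, 0, 0]],
  [[0, 0, 3], [0, 0, 0]],
  [[0, 0, 0], [0, 0, 0]],
  [[0, 0, 0], [0, 0, 0]],
])

```text
t: 41.1
eef_pos: [0.5261, -0.3399, 0.0187]
eef_rot: [[0.964, 0.266, 0.001], [0.266, -0.964, -0.0], [0.001, 0.001, -1.0]]
contact_force: [-0.4, -0.7, 0.0]
gripper_width: 0.0253
grip_force: 35.0
```

Call:
move_arm([
  [[0, 0, 0], [0, 0, 0]],
  [[0, 0, 0], [0, 0, 0]],
  [[0, 0, 0], [0, 0, 0]],
  [[0, 0, -10], [0, 0, 0]],
  [[0, 0, -35], [0, 0, 0]],
  [[0, 0, -40], [0, 0, 0]],
  [[0, 0, -40], [0, 0, 0]],
  [[0, 0, 0], [0, 0, 0]],
  [[0, 0, 0], [0, 0, 0]],
], claw=0.1)

```text
t: 42.22
eef_pos: [0.5258, -0.3393, 0.1433]
eef_rot: [[0.964, 0.267, 0.0], [0.267, -0.964, 0.0], [0.0, -0.0, -1.0]]
contact_force: [-0.0, -0.3, -1.0]
gripper_width: 0.0383
grip_force: 0.0
```

Run:
```python
from h import *
s=snapshot("side");a=s["image"][160:340,230:380]
t=snapshot("top")["image"][160:285,80:480]
cv2.imwrite("pics/s10.png",np.vstack([cv2.resize(a,(500,340)).copy() if 0 else np.hstack([cv2.resize(a,(283,340),interpolation=cv2.INTER_CUBIC),np.zeros((340,517,3),np.uint8)]),cv2.resize(t,(800,250),interpolation=cv2.INTER_CUBIC)]))
```

```text
(no output)
```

View pics/s10.png

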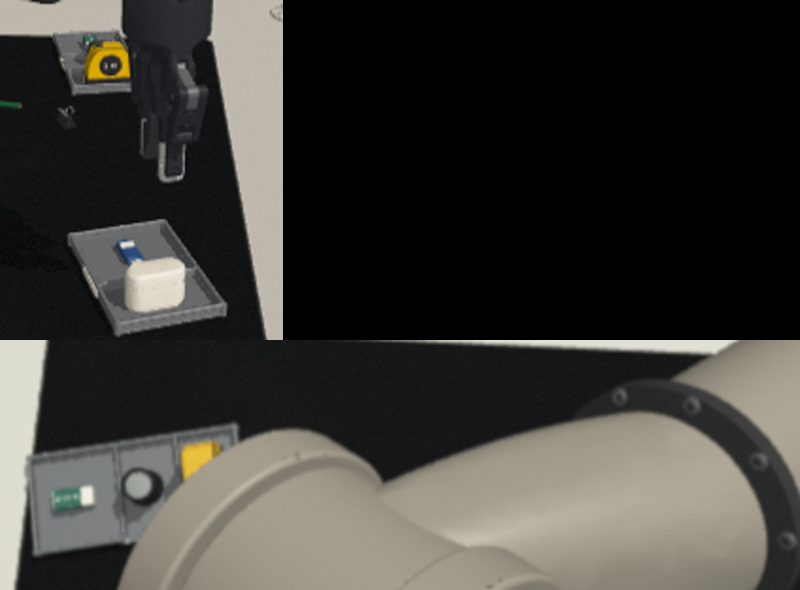

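The case stands upright in the narrow pocket (155,285), everything else is in place, the clip is untouched at (67,117), and the arm is clear. Handing in.

```bash
python3 -c "
from cell import env
print(env.job_done())"
```

```text
the job is handed in; nothing more can be done
None
```

Both kits are made up as asked, the binder clip was left where it lay, and I handed the job in at about 42 s; the hand-in returned no verdict.

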